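# Shut and pin the polishing cabinet's guard

## Robot

A 6-joint arm with a two-finger parallel gripper is mounted at the origin on the work surface; the furniture and walls round the work are solid. World frame = base frame: x ahead of the robot, y to its left, z up, the work surface at z = 0. Lengths are in mm, angles in rad, forces in N, time in s.
With the tool pointing down it reaches from about 300 to 775 mm from the base axis. Payload 14.6 kg.
Tool frame: the origin (TCP) lies midway between the tips of the shut fingers; the grasp point (between the pads) lies 19 mm behind it; z points along the fingers, y is the line along which they close (so a half turn about z gives the same grasp; the last joint's range is limited). The gripper opens to 85 mm and grips with 20 to 120 N. Pads are 22 mm wide; open, the fingers measure 114 mm over their backs; the gripper's body (76 mm by 85 mm) begins 54 mm behind the grasp point. The pads swing forward as they close: fully open they stand 13 mm farther back than shut.
Start: joints at [-1.342, 0.3, 1.521, -0, 1.321, -0.067], TCP at [160.321, -526.105, 231.281] pointing down, gripper open.
Joint ranges: [-3.03, 3.03], [-0.79, 2.21], [0.23, 2.52], [-1.04, 4.18], [0, 3.07], [-2.55, 2.55]. Speed limits (rad/s): [2.22, 2.22, 2.57, 3.14, 3.14, 3.14].

## Interface

Orientations are given as a rotation vector (axis times angle).
In Python, from bench import read_state, grab_frame, camera_info, hand_in, cut_out gives the robot as it stands.
- The arm moves only by the tool apply_moves, never from a script. Its argument "targets" is a list of rows, each a list of 7 numbers: the shift along the tool's x, y, z as a fraction of full scale, then the turn, a rotation vector about the tool's x, y, z as a fraction of full scale, then the opening in per cent of the stroke, from 0 (shut) to 100 (fully open). A call has 1 to 12 rows; each row is the pose to reach, as a shift and turn from the pose commanded when the call began, along the tool's axes at that moment; what a row does not reach only later rows make up. Full scale, the value 1, is 100 cm for a shift and 30 degrees for a turn. A row lasts 1/12 s, in which the tool goes at most 41.7 mm and 7.16 degrees, less where a joint would pass 70% of its speed; a pose out of reach is approached as far as the arm can. A call with a number of a shift or a turn outside -1 to 1 is refused whole. A call with a gripper value outside its range is refused whole. The fingers move at their own pace and stop on an object; "force" is the grip in N (left out, the last holds). Time passes only in rows, so rows that repeat a pose let the fingers close. It gives the time, the measured TCP pose, the force, the opening and the grip force at its end, in the units of the state.
- read_state(): the state, without advancing time (a new reading comes with each control period).
- grab_frame(name): name is "scene" or "top" or "wrist"; returns the picture (400x640x3 uint8, blue, green, red); there is no depth.
- camera_info(name): a dict with "camera_matrix" (3x3 intrinsics, pixels), "xyz" and "orientation" of the camera in the world; the wrist camera has in their place "mount" (4x4, takes a point from camera to tool coordinates, whose origin is the TCP and whose axes are the flange's). Camera axes: x right, y down, z forward; pixel columns grow to the right and rows downward; lengths in mm; the calibration is good to about 2 mm. The wrist camera is an equidistant fisheye: a pixel r from the principal point sees the ray r / f radians off the axis. A picture is of the moment at which its call begins: read the wrist's pose just before it. camera_info takes no time and is no camera call.
- hand_in(): hands the job in; it is judged then, once.
Trained networks look in the newest picture that a camera, given by its name, has taken for a name from the list of things; names that differ only in an ending like _2 or _b are one class to them, and where a whole thing is asked for, a point or a joint stands for the part that bears it (a point fixed in the world has none). Each returns a list of dicts, best first, with "confidence" (0 to 1); they miss things now and then, are a little off and sometimes report something else, mostly with a low value. They report only what shows in the picture. A call takes as long as a camera call.
- cut_out(camera, label): "mask" (400x640 bool, what is visible of it) and "extent" ([left, top, width, height] in pixels, round what is visible of it).
The state is a dict: "time": time; "q": joint angles; "qvel": joint speeds; "effort": joint torques, N m; "eef_pos": TCP position; "orientation": TCP orientation; "wrist_force": force on the tool from outside, world axes, zero at the start; "moment": the same for the moment, N m; "grip_width": finger opening in mm; "grip_force": force on a finger pad.
Only numpy, scipy, OpenCV 4.12 (cv2) and the standard library are available. Lean on these libraries where they do the work, as an engineer would, in place of code of your own. Each camera call takes 0.05 s, during which the arm holds its last target. There are 200 camera calls.

## Task

Make the little polishing cabinet safe to leave: slide its clear guard shut by the orange tab until the spring catch clicks and holds it, then push the red centre pin of the white push rivet down flush to lock it. Leave the things lying round the cabinet where they are, and take the arm away.

Things in the scene. Friction and masses are not known exactly. Their poses are not given: they have to be found in the camera images.
- machine: Small blue bench polishing cabinet fixed to the table, 190 (x) x 340 (y) x 135 (z) mm. Origin: on the table under its middle. Its x axis points to its back (the front looks along -x), y to its left, z up. Base plate 12 mm thick, front edge at x = -90. Grey keeper left of the hood, x = -53 to -7: y = 87 to 121 is 60 mm high and bears the catch, y = 121 to 163 is 72 mm high and bears the rivet.
- hood_lip (a point): Middle of the lower front edge of the cabinet's hood, at (-78, -45, 105) mm in the cabinet's frame, axes as the cabinet's. The hood's edge runs along y from -170 to +80 mm; its roof is 117 mm high. The guard and its tab stand under it, the tab's end 18 mm behind the edge, so a tool must come in tilted from the front.
- guard (a joint): Travel of the clear guard (130 x 78 mm) along the cabinet's y, in m: 0 is shut at its stop, 0.10 open; it shuts towards +y. It stays where left (1.2 N friction); in the last 10 mm a rubber buffer pushes back with 2 to 6 N, and the tongue must lift the catch, 9 to 13 N of push in all. Let go uncaught, it springs back to 7 mm or more; caught, it rests at 0.001 to 0.003.
- guard_tab (a point): Centre of the guard's orange grip tab, moving with the guard: an upright block 26 (x) x 14 (y) x 42 (z) mm standing out from the guard's front, x = -34 to -60 in the cabinet's frame, 29 to 71 mm above the table; at y = 0 when the guard is shut. Axes as the cabinet's. Push its -y side, or pinch it across y.
- catch (a joint): Lift of the spring catch (red cap 20 x 18 mm on the lower part of the keeper, top 67 mm above the table when down), in m: 0 is down, it rises about 0.0045 while the tongue's nose passes under it and drops back with a click.
- rivet_pin (a joint): Travel of the rivet's red centre pin (11 mm diameter), straight down, in m: 0 is up (about 7.5 mm proud of the flange), 0.007 is flush (0.5 mm proud), its end stop. It moves at about 6 N and stays where it is pushed.
- rivet (a point): Centre of the top face of the rivet's white flange (22 mm diameter), 75 mm above the table, on the keeper's boss; the pin stands upright in its middle, nothing is above it. Fixed to the cabinet, axes as the cabinet's, at (-30, 144, 75) mm in its frame.
- vial: Loose bystander: clear vial of red beads with a white cap, 29 mm diameter, 52 mm high, standing in front of the cabinet's left end. Origin: centre of its underside.
- stone: Loose bystander: black and green stone, 20 x 30 x 17 mm, lying in front of the cabinet. Origin: centre of its underside.
- cutters: Loose bystander: side cutters with blue handles, 43 x 116 x 13 mm, lying in front of the cabinet's right end. Origin: centre of its underside.
- tape: Loose bystander: roll of tan tape lying on its side face, 96 mm diameter, 48 mm high, to the left of the cabinet. Origin: centre of its underside.

How it is judged (in metres and radians):
On the way, in this order (a step that is already met when the one before it is completed fails the run):
1. the guard is shut and the catch has dropped behind its tongue, the rivet's pin still up (value of joint each of guard, rivet_pin below 0.004 m and value of joint catch below 0.0015 m), for 0.2 s.
2. the rivet's pin is pushed flush while the guard is latched (value of joint rivet_pin above 0.0055 m and value of joint guard below 0.004 m and value of joint catch below 0.0015 m), for 0.2 s.
At the end, for the whole second after the job is handed in: The guard is held shut by its catch (within 4 mm of its stop, catch down within 1.5 mm) and the rivet's pin is pushed in to within 1.5 mm of flush (all of step 2); the robot touches nothing.
It fails at once if a bystander is moved by more than 30 mm (distance of any of vial, stone, cutters, tape from where it was at the start of the episode above 0.03 m).
It fails at once if the vial is knocked over (angle between vial's own z axis and vertical above 0.5 rad).
It also fails if it takes over 48 s, if anything falls off the work surface, if the arm or the gripper's body presses on something with over 40 N, if the wrist force passes 120 N, or if a joint passes its speed limit or range.

## Working session

There is one attempt and no reset: what is moved stays moved. The work goes in short steps, Python scripts to look and compute and a tool call to move; the robot and the scene stay as the last step left them, time stands still between calls to the robot, and variables do not carry over. Pictures are saved under pics/ and viewed, at most 10 in all, crops included, and the job is handed in when it is done.

Besides the shell and the picture viewer there is one more tool, called after "Call:" as name([rows], argument=value, ...), one row to a line, values as JSON. apply_moves: Moves the arm, as the interface text tells. Shift numbers are shares of 100 cm and turn numbers shares of 30 degrees, none past 1 either way. Its arguments: {"type":"object","properties":{"targets":{"type":"array","items":{"type":"array","items":{"type":"number"}}},"force":{"type":"number"}},"required":["targets"]}

```bash
mkdir -p pics; ls; python3 - <<'E'
from bench import *
import cv2,numpy as np
s=read_state();print(s)
for n in("scene","top"):
    f=grab_frame(n);cv2.imwrite(f"pics/{n}0.png",f)
    print(n,camera_info(n))
    for l in("machine","guard_tab","rivet","rivet_pin","catch","vial","stone","cutters","tape"):
        r=cut_out(n,l)
        for d in r[:2]:
            ys,xs=np.nonzero(d["mask"]);print(l,round(d["confidence"],2),d["extent"],xs.mean().round(1),ys.mean().round(1))
print(camera_info("wrist"))
E
```

```text
pics
{'time': 0.0, 'q': array([-1.34163653e+00,  3.00500116e-01,  1.52161996e+00,  6.21595077e-06,
        1.32072795e+00, -6.65725825e-02]), 'qvel': array([ 2.16584684e-03,  1.84403317e-03,  3.65743675e-05, -6.47833840e-05,
       -1.44088853e-03, -7.33087871e-04]), 'effort': array([-2.00611807e-04, -5.43502915e+01, -3.61794841e+01, -6.04189518e-05,
        3.98312404e-03,  4.85587293e-05]), 'eef_pos': array([ 160.24724258, -525.87098476,  230.68896149]), 'orientation': array([-3.10607295e+00, -4.62657582e-01,  1.50641298e-04]), 'wrist_force': array([0.54269133, 0.59279088, 1.14325459]), 'moment': array([ 0.00178758, -0.02561454, -0.02711429]), 'grip_force': 0.0, 'grip_width': 84.82681289210137}
scene {'camera_matrix': array([[394.54145417,   0.        , 312.28010354],
       [  0.        , 394.54145417, 194.47456454],
       [  0.        ,   0.        ,   1.        ]]), 'xyz': array([130.85760171, 748.69695494, 709.80990476]), 'orientation': array([-0.67371511,  2.55101601, -1.2641253 ])}
machine 0.58 [228.8, 130.0, 130.8, 112.9] 296.0 183.4
machine 0.55 [321.8, 221.7, 8.8, 7.4] 32
[... 852 characters left out ...]
1, 124.7] 358.1 167.7
rivet_pin 0.24 [227.0, 118.2, 43.7, 48.8] 247.7 140.0
cutters 0.64 [383.3, 246.5, 32.5, 40.6] 394.4 263.9
tape 0.62 [225.6, 117.8, 45.0, 49.2] 248.5 141.0
{'camera_matrix': array([[309.70691629,   0.        , 319.80844684],
       [  0.        , 309.70691629, 198.10539994],
       [  0.        ,   0.        ,   1.        ]]), 'mount': array([[-1.44465685e-04, -9.62208936e-01, -2.72312214e-01,
         6.98829413e+01],
       [ 9.99999882e-01, -2.65225620e-04,  4.06653789e-04,
        -5.74255894e-01],
       [-4.63510085e-04, -2.72312123e-01,  9.62208861e-01,
        -1.42346651e+02],
       [ 0.00000000e+00,  0.00000000e+00,  0.00000000e+00,
         1.00000000e+00]])}
```

```bash
python3 - <<'E'
import cv2
f=cv2.imread("pics/top0.png");cv2.imwrite("pics/a.png",cv2.resize(f[90:300,200:480],None,fx=2.8,fy=2.8,interpolation=cv2.INTER_CUBIC))
f=cv2.imread("pics/scene0.png");cv2.imwrite("pics/b.png",cv2.resize(f[115:275,200:410],None,fx=3.7,fy=3.7,interpolation=cv2.INTER_CUBIC))
E
```

```text
(no output)
```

View pics/a.png

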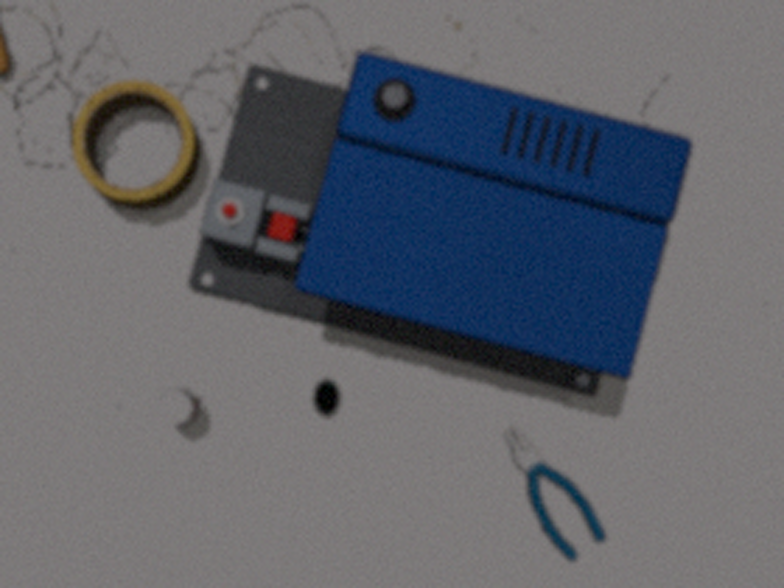

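View pics/b.png

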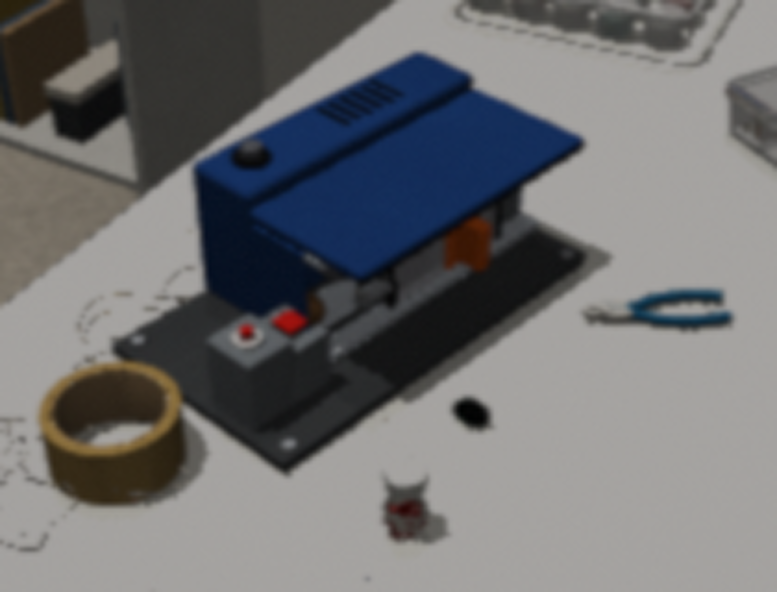

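The top view shows the cabinet yawed a few degrees, with the rivet pin at about (282,165) and the hood's front edge running from (306,193) to (425,224). In the scene view the orange tab is at about (327,181), the pin at (266,204) and the vial at (309,250). Next I fit the cabinet's pose.

```bash
cat > h.py <<'E'
import numpy as np,cv2
from scipy.spatial.transform import Rotation as R
from scipy.optimize import least_squares
from bench import *
def proj(n,P):
    c=camera_info(n);p=(R.from_rotvec(c["orientation"]).as_matrix().T@(np.atleast_2d(P)-c["xyz"]).T).T
    K=c["camera_matrix"];return p[:,:2]/p[:,2:]*K[0,0]+K[:2,2]
def ray(n,uv,z):
    c=camera_info(n);K=c["camera_matrix"];d=R.from_rotvec(c["orientation"]).as_matrix()@np.linalg.inv(K)@np.r_[uv,1]
    return c["xyz"]+d*(z-c["xyz"][2])/d[2]
E
python3 - <<'E'
from h import *
T=lambda u,v:(u/2.8+200,v/2.8+90)
S=lambda u,v:(u/3.7+200,v/3.7+115)
obs=[("top",(-30,144,82),T(230,211)),("top",(-90,170,12),T(192,288)),("top",(-78,80,110),T(298,288)),("top",(-78,-170,110),T(630,376)),
("scene",(-30,144,82),S(246,331)),("scene",(-90,170,12),S(288,462)),("scene",(-78,80,108),S(360,276)),("scene",(-78,-170,110),S(582,143))]
def W(p,P):return R.from_euler('z',p[2]).apply(np.atleast_2d(P))+[p[0],p[1],0]
f=lambda p:np.concatenate([proj(n,W(p,P))[0]-o for n,P,o in obs])
r=least_squares(f,[550,0,0],loss="soft_l1");print(r.x,np.degrees(r.x[2]));print(f(r.x).reshape(-1,2).round(1))
p=r.x
im=cv2.imread("pics/scene0.png");hsv=cv2.cvtColor(im,cv2.COLOR_BGR2HSV)
m=(hsv[...,0]>6)&(hsv[...,0]<16)&(hsv[...,1]>180);m[:, :310]=0;m[:,350:]=0;m[:160]=0;m[215:]=0
ys,xs=np.nonzero(m);print("orange",xs.min(),xs.max(),ys.min(),ys.max(),m.sum())
for y in(-110,-105,-100,-95,-90):
    c=[(x,y+d,z) for x in(-60,-34) for d in(-7,7) for z in(29,71)]
    q=proj("scene",W(p,c));print(y,q.min(0).round(1),q.max(0).round(1))
for l,P in dict(tab=(-47,-100,50),rivet=(-30,144,75),lip=(-78,-45,105)).items():print(l,W(p,P).round(1))
for l,uv,z in(("vial",(309,247),26),("stone",(327.5,226),8),("cutters",(377,198),6)):print(l,ray("scene",uv,z).round(0),R.from_euler('z',-p[2]).apply(ray("scene",uv,z)-[p[0],p[1],0]).round(0))
E
```

```text
[ 6.05368817e+02 -2.47391891e+01 -2.23183554e-01] -12.78747567342009
[[ 0.6 -0.4]
 [-0.8 -0.1]
 [-0.4  0.5]
 [ 1.3 -0.2]
 [ 0.2 -0.6]
 [-0.9  0.5]
 [ 0.4  2.7]
 [ 0.1 -0.1]]
orange 321 331 174 187 123
-110 [329.8 166.5] [340.3 183.7]
-105 [328.8 167.2] [339.2 184.4]
-100 [327.7 167.9] [338.2 185.1]
-95 [326.6 168.6] [337.1 185.9]
-90 [325.5 169.3] [336.  186.6]
tab [[ 537.4 -111.9   50. ]]
rivet [[608.  122.3  75. ]]
lip [[519.3 -51.4 105. ]]
vial [466. 153.  26.] [-175.  143.   26.]
stone [471.  45.   8.] [-146.   39.    8.]
cutters [ 404. -136.    6.] [-172. -153.    6.]
```

```bash
cat >> h.py <<'E'
P=np.array([605.4,-24.7]);YAW=-0.2232
C=R.from_euler('z',YAW)
def w(p):return C.apply(p)+[P[0],P[1],0]
def cab(p):return C.inv().apply(np.array(p)-[P[0],P[1],0])
def ori(t):
    t=np.radians(t);z=np.array([np.cos(t),0,-np.sin(t)]);x=np.array([np.sin(t),0,np.cos(t)])
    return C*R.from_matrix(np.c_[x,np.cross(z,x),z])
def go(p,t,s=None):
    s=s or read_state();A=R.from_rotvec(s["orientation"])
    if isinstance(p,tuple) or len(p)==3: p=w(np.array(p,float))
    d=A.inv().apply(p-s["eef_pos"])/1000;r=np.degrees((A.inv()*ori(t)).as_rotvec())/30
    print("shift",d.round(4),"turn",r.round(3))
def here():
    s=read_state();A=R.from_rotvec(s["orientation"]);print("t",round(s["time"],2),"cab",cab(s["eef_pos"]).round(1),"z",C.inv().apply(A.apply([0,0,1])).round(3),"x",C.inv().apply(A.apply([1,0,0])).round(3),"q",s["q"].round(2),"F",C.inv().apply(s["wrist_force"]).round(1),"w",round(s["grip_width"],1))
E
python3 -c "
from h import *
here();go((-160,-130,160),65)"
```

```text
t 1.0 cab [-323.1 -587.5  231.3] z [-0.  0. -1.] x [ 0.868  0.496 -0.   ] q [-1.34  0.3   1.52 -0.    1.32 -0.07] F [-0.4  0.7  0.5] w 85.5
shift [ 0.3685 -0.3164  0.0713] turn [-0.216  0.814  0.975]
```

Call:
apply_moves([
  [0.368,-0.316,0.071,-0.216,0.814,0.975,0],
  [0.368,-0.316,0.071,-0.216,0.814,0.975,0],
  [0.368,-0.316,0.071,-0.216,0.814,0.975,0],
  [0.368,-0.316,0.071,-0.216,0.814,0.975,0],
  [0.368,-0.316,0.071,-0.216,0.814,0.975,0],
  [0.368,-0.316,0.071,-0.216,0.814,0.975,0],
  [0.368,-0.316,0.071,-0.216,0.814,0.975,0],
  [0.368,-0.316,0.071,-0.216,0.814,0.975,0],
  [0.368,-0.316,0.071,-0.216,0.814,0.975,0],
  [0.368,-0.316,0.071,-0.216,0.814,0.975,0],
  [0.368,-0.316,0.071,-0.216,0.814,0.975,0],
  [0.368,-0.316,0.071,-0.216,0.814,0.975,0],
])

```text
time: 2.0
eef_pos: [421.2, -114.0, 160.4]
orientation: [3.002, -0.335, 0.668]
wrist_force: [0.7, -1.4, -0.3]
grip_width: 0.0
grip_force: 0.0
```

```bash
python3 -c "
from h import *
here();go((-130,-120,105),32)"
```

```text
t 2.0 cab [-159.8 -127.8  160.4] z [ 0.424  0.001 -0.906] x [0.906 0.001 0.424] q [-0.39 -0.08  2.18  0.12  0.61  1.32] F [ 0.9 -1.2 -0.3] w 0.0
shift [ 0.0035 -0.0077  0.0629] turn [-0.002  1.097  0.002]
```

```bash
python3 -c "
from h import *
go((-110,-125,90),42)"
```

```text
shift [ 0.0153 -0.0027  0.0849] turn [-0.002  0.764  0.002]
```

Call:
apply_moves([
  [0.015,-0.003,0.085,0,0.76,0,0],
  [0.015,-0.003,0.085,0,0.76,0,0],
  [0.015,-0.003,0.085,0,0.76,0,0],
  [0.015,-0.003,0.085,0,0.76,0,0],
  [0.015,-0.003,0.085,0,0.76,0,0],
  [0.015,-0.003,0.085,0,0.76,0,0],
])

```text
time: 2.5
eef_pos: [470.9, -103.0, 109.3]
orientation: [-2.918, 0.257, -1.074]
wrist_force: [-0.1, 0.2, 0.6]
grip_width: -0.1
grip_force: 0.0
```

```bash
python3 -c "
from h import *
here();go((-45,-125,48),36)
f=grab_frame('wrist');cv2.imwrite('pics/w1.png',f)
for l in ('guard_tab','hood_lip'):
  for d in cut_out('wrist',l)[:2]:print(l,d['confidence'],d['extent'])"
```

```text
t 2.5 cab [-113.8 -106.1  109.3] z [ 0.638  0.107 -0.763] x [0.766 0.009 0.642] q [-0.4   0.09  2.27  1.14  0.25  0.29] F [-0.1  0.2  0.6] w -0.1
shift [0.0132 0.0287 0.0886] turn [-0.206  0.468 -0.009]
guard_tab 0.59 [275.5, 197.1, 26.4, 17.2]
hood_lip 0.61 [65.5, 0.6, 370.6, 261.1]
```

View pics/w1.png

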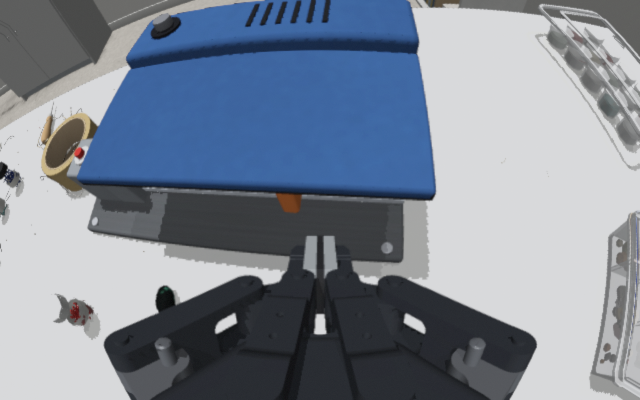

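The wrist view shows the tab at (289,204) under the hood lip, with the shut fingertips at (320,240). The stone is at (165,298) and the vial at (72,310). The wrist is near its singularity (q5 about 0.25), so I check the kinematics before moving on.

```bash
cat > k.py <<'E'
from h import *
# planar model: fit on poses seen
D=[([-1.342,.3,1.521,0,1.321,-.067],[160.3,-526.1,231.3]),([-.39,-.08,2.18,.12,.61,1.32],[421.2,-114,160.4]),([-.4,.09,2.27,1.14,.25,.29],[470.9,-103,109.3])]
def fk(q,p):
    e,h,a,b,L,o=p
    Rm=R.from_euler('z',q[0]);x=np.array([e,0,h])
    T=Rm;pos=Rm.apply(x)
    T=T*R.from_euler('y',q[1]);pos=pos+T.apply([0,0,a])
    T=T*R.from_euler('y',q[2]);pos=pos+T.apply([o,0,b])
    T=T*R.from_euler('z',q[3])*R.from_euler('y',q[4])
    return pos+T.apply([0,0,L]),T*R.from_euler('z',q[5])
E
python3 - <<'E'
from k import *
D[-1]=(read_state()["q"],read_state()["eef_pos"])
r=least_squares(lambda p:np.concatenate([fk(q,p)[0]-x for q,x in D]+[.02*(p-[0,350,400,400,300,0])]),[0,350,400,400,300,0]);p=r.x
print(p.round(0),r.fun[:9].round(1))
s=read_state();A=R.from_rotvec(s["orientation"]);O=fk(s["q"],p)[1].inv()*A
print(O.as_rotvec().round(3))
from itertools import product
for t,X in product((30,35,40,45),((-50,-105,54),(-50,-15,54),(-100,-115,85))):
  best=[]
  for q0 in([-.3,.3,2,0.1,.4,1.5],[-.3,.3,2,3.1,.4,-1.7]):
    f=lambda q:np.r_[(fk(q,p)[0]-w(np.array(X,float)))/100,((fk(q,p)[1]*O).inv()*ori(t)).as_rotvec()]
    k=least_squares(f,q0,bounds=([-3,-.79,.23,-1.04,0,-2.55],[3,2.21,2.52,4.18,3.07,2.55]));best.append((round(k.cost,4),k.x.round(2)))
  print(t,X,best)
E
```

```text
[-163.  463.  523.  613.  434.  148.] [-35.9  -8.1   2.5 -10.2 -22.7  -5.5   3.    4.3   3. ]
[-0.    -0.     1.571]
30 (-50, -105, 54) [(np.float64(0.0657), array([-0.21,  0.31,  2.14,  0.69,  0.  ,  0.88])), (np.float64(0.0), array([-0.19,  0.58,  2.25,  3.18,  0.74, -1.58]))]
30 (-50, -15, 54) [(np.float64(0.0728), array([-0.05,  0.32,  2.13,  0.26,  0.  ,  1.42])), (np.float64(0.0), array([ 0.29,  0.59,  2.21,  3.8 ,  0.76, -1.81]))]
30 (-100, -115, 85) [(np.float64(0.0574), array([-0.23,  0.17,  2.26,  0.51,  0.  ,  1.06])), (np.float64(0.0), array([-0.27,  0.47,  2.36,  3.09,  0.73, -1.55]))]
35 (-50, -105, 54) [(np.float64(0.0381), array([-0.21,  0.31,  2.14,  0.68,  0.  ,  0.9 ])), (np.float64(0.0), array([-0.2 ,  0.49,  2.24,  3.18,  0.55, -1.59]))]
35 (-50, -15, 54) [(np.float64(0.0449), array([-0.05,  0.32,  2.13,  0.17,  0.  ,  1.52])), (np.float64(0.0), array([ 0.24,  0.5 ,  2.21,  3.85,  0.6 , -1.91]))]
35 (-100, -115, 85) [(np.float64(0.0318), array([-0.23,  0.17,  2.26,  0.77,  0.  ,  0.79])), (np.float64(0.0), array([-0.26,  0.36,  2.36,  3.08,  0.53, -1.54]))]
40 (-
[... 266 characters left out ...]
rray([ 0.2 ,  0.43,  2.19,  3.97,  0.44, -2.07]))]
40 (-100, -115, 85) [(np.float64(0.0138), array([-0.23,  0.17,  2.26,  1.5 ,  0.  ,  0.07])), (np.float64(0.0), array([-0.25,  0.27,  2.33,  3.07,  0.34, -1.52]))]
45 (-50, -105, 54) [(np.float64(0.0), array([-0.2 ,  0.36,  2.19,  3.22,  0.2 , -1.63])), (np.float64(0.0), array([-0.2 ,  0.36,  2.19,  3.22,  0.2 , -1.63]))]
45 (-50, -15, 54) [(np.float64(0.0115), array([-0.05,  0.33,  2.13, -0.17,  0.  ,  1.87])), (np.float64(0.0), array([ 0.15,  0.38,  2.16,  4.18,  0.3 , -2.32]))]
45 (-100, -115, 85) [(np.float64(0.0032), array([-0.23,  0.18,  2.26,  1.19,  0.  ,  0.38])), (np.float64(0.0), array([-0.25,  0.21,  2.3 ,  3.02,  0.16, -1.47]))]
```

```bash
cat > k.py <<'E'
from h import *
def fk(q,p):
    e,h,a,b,L,o,l=p
    T=R.from_euler('z',q[0]);pos=T.apply([e,l,h])
    T=T*R.from_euler('y',q[1]);pos=pos+T.apply([0,0,a])
    T=T*R.from_euler('y',q[2]);pos=pos+T.apply([o,0,b])
    T=T*R.from_euler('z',q[3])*R.from_euler('y',q[4])
    return pos+T.apply([0,0,L]),T*R.from_euler('z',q[5])
O=R.from_euler('z',np.pi/2)
E
python3 - <<'E'
from k import *
D=[([-1.3416,.3005,1.5216,0,1.3207,-.0666],[160.2,-525.9,230.7]),([-.39,-.08,2.18,.12,.61,1.32],[421.2,-114,160.4])]
D.append((read_state()["q"],read_state()["eef_pos"]))
x0=np.array([0,350,400,400,300,0,30])
r=least_squares(lambda p:np.concatenate([fk(q,p)[0]-x for q,x in D]+[.01*(p-x0)]),x0);p=r.x
print(p.round(0).tolist(),r.fun[:9].round(1))
for t in(30,35,40):
 for yaw in(0,15):
  for X in((-50,-105,54),(-50,-15,54),(-100,-115,85)):
    q0=[-.3,.3,2,3.1,.4,-1.7]
    G=R.from_euler('z',yaw,degrees=True)*ori(t)
    f=lambda q:np.r_[(fk(q,p)[0]-w(np.array(X,float)))/100,((fk(q,p)[1]*O).inv()*G).as_rotvec()]
    k=least_squares(f,q0,bounds=([-3,-.79,.23,-1.04,0,-2.55],[3,2.21,2.52,4.18,3.07,2.55]));print(t,yaw,X,round(k.cost,4),k.x.round(2))
E
```

```text
[-2.0, 215.0, 430.0, 448.0, 246.0, 40.0, 37.0] [ 0.4  0.1 -0.4 -0.2 -0.9  0.7  0.1  0.5 -0.3]
30 0 (-50, -105, 54) 0.0 [-0.32  0.45  2.27  3.    0.63 -1.5 ]
30 0 (-50, -15, 54) 0.0 [-0.05  0.47  2.24  3.4   0.62 -1.7 ]
30 0 (-100, -115, 85) 0.0 [-0.37  0.29  2.4   2.91  0.6  -1.46]
30 15 (-50, -105, 54) 0.0 [-0.48  0.46  2.24  2.41  0.69 -1.24]
30 15 (-50, -15, 54) 0.0 [-0.21  0.46  2.25  2.77  0.64 -1.39]
30 15 (-100, -115, 85) 0.0 [-0.55  0.31  2.37  2.28  0.69 -1.16]
35 0 (-50, -105, 54) 0.0 [-0.32  0.41  2.25  2.98  0.48 -1.48]
35 0 (-50, -15, 54) 0.0 [-0.06  0.43  2.22  3.44  0.47 -1.75]
35 0 (-100, -115, 85) 0.0 [-0.37  0.24  2.37  2.86  0.44 -1.4 ]
35 15 (-50, -105, 54) 0.0 [-0.46  0.42  2.22  2.31  0.56 -1.13]
35 15 (-50, -15, 54) 0.0 [-0.21  0.42  2.22  2.7   0.49 -1.32]
35 15 (-100, -115, 85) 0.0 [-0.53  0.26  2.34  2.16  0.56 -1.02]
40 0 (-50, -105, 54) 0.0 [-0.31  0.38  2.22  2.93  0.33 -1.43]
40 0 (-50, -15, 54) 0.0 [-0.06  0.39  2.18  3.53  0.33 -1.84]
40 0 (-100, -115, 85) 0.0 [-0.36  0.21  2.34  2.77  0.29 -1.3 ]
40 15 (-50, -105, 54) 0.0 [-0.44  0.39  2.19  2.16  0.44 -0.96]
40 15 (-50, -15, 54) 0.0 [-0.2   0.39  2.19  2.59  0.35 -1.2 ]
40 15 (-100, -115, 85) 0.0 [-0.51  0.23  2.31  1.98  0.45 -0.82]
```

```bash
python3 -c "
from h import *
go((-115,-128,90),30)"
```

```text
shift [-0.013   0.0231  0.0118] turn [-0.206  0.673 -0.021]
```

Call:
apply_moves([
  [-0.013,0.023,0.012,-0.206,0.673,-0.02,0],
  [-0.013,0.023,0.012,-0.206,0.673,-0.02,0],
  [-0.013,0.023,0.012,-0.206,0.673,-0.02,0],
  [-0.013,0.023,0.012,-0.206,0.673,-0.02,0],
  [-0.013,0.023,0.012,-0.206,0.673,-0.02,0],
  [-0.013,0.023,0.012,-0.206,0.673,-0.02,0],
  [-0.013,0.023,0.012,-0.206,0.673,-0.02,0],
  [-0.013,0.023,0.012,-0.206,0.673,-0.02,0],
  [-0.013,0.023,0.012,-0.206,0.673,-0.02,0],
  [-0.013,0.023,0.012,-0.206,0.673,-0.02,0],
  [-0.013,0.023,0.012,-0.206,0.673,-0.02,0],
  [-0.013,0.023,0.012,-0.206,0.673,-0.02,0],
])

```text
time: 3.65
eef_pos: [465.9, -122.9, 90.4]
orientation: [2.615, -0.291, 1.512]
wrist_force: [-0.1, 0.7, 0.4]
grip_width: 0.1
grip_force: 0.0
```

```bash
cat >> h.py <<'E'
def wproj(Pw,s=None):
    s=s or read_state();c=camera_info("wrist");M=c["mount"];K=c["camera_matrix"]
    p=(R.from_rotvec(s["orientation"]).inv().apply(np.atleast_2d(Pw)-s["eef_pos"])-M[:3,3])@M[:3,:3]
    th=np.arctan2(np.hypot(p[:,0],p[:,1]),p[:,2])[:,None];d=p[:,:2]/np.linalg.norm(p[:,:2],axis=1)[:,None]
    return d*th*K[0,0]+K[:2,2]
E
python3 -c "
from h import *
here();go((-115,-128,90),30)
s=read_state();f=grab_frame('wrist');cv2.imwrite('pics/w2.png',f)
hsv=cv2.cvtColor(f,cv2.COLOR_BGR2HSV);m=((hsv[...,0]>5)&(hsv[...,0]<17)&(hsv[...,1]>170)&(hsv[...,2]>60)).astype('uint8')
n,_,st,ce=cv2.connectedComponentsWithStats(m)
for i in range(1,n):
  if st[i,4]>60:print(st[i],ce[i])
for y in(-100,-90,-80,-70):print(y,wproj(w(np.array([[-60,y-7,29],[-60,y+7,29],[-60,y-7,71],[-60,y+7,71.]])),s).round(0).tolist())
print(wproj(w(np.array([[-78,-170,105],[-78,80,105],[-90,-170,12.]])),s).round(0))
"
```

```text
t 3.65 cab [-114.3 -126.7   90.4] z [ 0.866  0.005 -0.499] x [ 0.499 -0.001  0.866] q [-0.43  0.25  2.43  2.82  0.6  -1.41] F [-0.3  0.6  0.4] w 0.1
shift [-0.0007  0.0013 -0.0004] turn [-0.009 -0.001 -0.002]
[ 229  184   46   55 1706] [252.26553341 206.64830012]
-100 [[296.0, 239.0], [278.0, 239.0], [292.0, 202.0], [272.0, 202.0]]
-90 [[283.0, 239.0], [265.0, 239.0], [277.0, 202.0], [257.0, 202.0]]
-80 [[270.0, 239.0], [253.0, 238.0], [263.0, 202.0], [243.0, 201.0]]
-70 [[258.0, 239.0], [241.0, 238.0], [249.0, 202.0], [229.0, 201.0]]
[[399. 183.]
 [ 48. 187.]
 [378. 283.]]
```

Call:
apply_moves([
  [0,0,0.04,0,0,0,0],
  [0,0,0.078,0,0,0,0],
  [0,-0.01,0.078,0,0,0,0],
  [0,-0.02,0.078,0,0,0,0],
  [0,-0.03,0.078,0,0,0,0],
  [0,-0.03,0.078,0,0,0,0],
])

```text
time: 4.2
eef_pos: [538.8, -108.2, 51.7]
orientation: [2.614, -0.29, 1.513]
wrist_force: [0.1, 0.2, 1.1]
grip_width: -0.0
grip_force: 0.0
```

```bash
python3 -c "
from h import *
here()
f=grab_frame('wrist');cv2.imwrite('pics/w3.png',f)"
```

```text
t 4.2 cab [-46.4 -96.1  51.7] z [ 0.867  0.004 -0.498] x [ 0.498 -0.     0.867] q [-0.29  0.47  2.26  3.03  0.63 -1.52] F [0.1 0.3 1.1] w -0.0
```

View pics/w3.png

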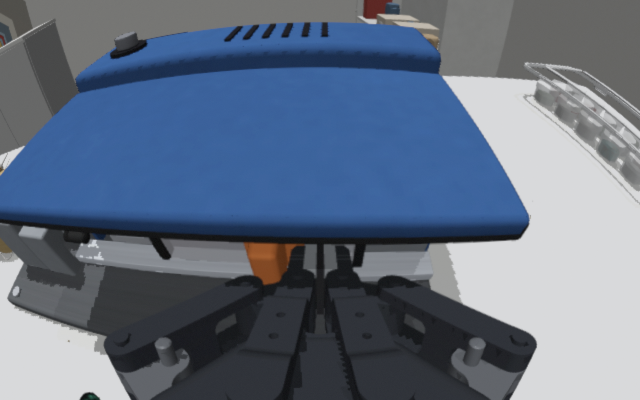

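The shut fingertips stand just right of the orange tab (245–290, 240–280) under the hood, so I start pushing.

Call:
apply_moves([
  [0,-0.006,0,0,0,0,0],
  [0,-0.012,0,0,0,0,0],
  [0,-0.018,0,0,0,0,0],
  [0,-0.024,0,0,0,0,0],
  [0,-0.03,0,0,0,0,0],
  [0,-0.036,0,0,0,0,0],
  [0,-0.042,0,0,0,0,0],
  [0,-0.048,0,0,0,0,0],
  [0,-0.053,0,0,0,0,0],
  [0,-0.057,0,0,0,0,0],
  [0,-0.06,0,0,0,0,0],
  [0,-0.06,0,0,0,0,0],
])

```text
time: 5.25
eef_pos: [551.4, -50.8, 51.5]
orientation: [2.611, -0.292, 1.511]
wrist_force: [-0.0, 0.7, -0.1]
grip_width: -0.1
grip_force: 0.0
```

```bash
python3 -c "
from h import *
here()
s=read_state();f=grab_frame('wrist')
hsv=cv2.cvtColor(f,cv2.COLOR_BGR2HSV);m=((hsv[...,0]>5)&(hsv[...,0]<17)&(hsv[...,1]>170)&(hsv[...,2]>60)).astype('uint8')
n,_,st,ce=cv2.connectedComponentsWithStats(m)
for i in range(1,n):
  if st[i,4]>60:print(st[i],ce[i])
for y in(-30,-20,-10,0):print(y,wproj(w(np.array([[-60,y-7,29],[-60,y+7,29],[-60,y-7,71],[-60,y+7,71.]])),s).round(0).tolist())"
```

```text
t 5.25 cab [-46.9 -37.4  51.5] z [ 0.867  0.001 -0.498] x [0.498 0.    0.867] q [-0.12  0.48  2.24  3.3   0.63 -1.64] F [-0.2  0.7 -0.1] w -0.1
[ 254  239   51   45 1210] [274.74132231 256.11900826]
-30 [[321.0, 296.0], [295.0, 295.0], [321.0, 253.0], [289.0, 252.0]]
-20 [[302.0, 295.0], [277.0, 295.0], [298.0, 252.0], [266.0, 252.0]]
-10 [[284.0, 295.0], [259.0, 294.0], [275.0, 252.0], [244.0, 251.0]]
0 [[266.0, 295.0], [241.0, 293.0], [252.0, 252.0], [222.0, 251.0]]
```

Call:
apply_moves([
  [0,-0.003,0,0,0,0,0],
  [0,-0.006,0,0,0,0,0],
  [0,-0.009,0,0,0,0,0],
  [0,-0.011,0,0,0,0,0],
  [0,-0.012,0,0,0,0,0],
  [0,-0.012,0,0,0,0,0],
])

```text
time: 5.8
eef_pos: [553.7, -40.1, 51.2]
orientation: [2.61, -0.296, 1.509]
wrist_force: [-2.0, -9.3, 0.4]
grip_width: 0.0
grip_force: 4.7
```

```bash
python3 -c "
from h import *
here()"
```

```text
t 5.8 cab [-47.  -26.5  51.2] z [ 0.867 -0.002 -0.499] x [ 0.499 -0.002  0.867] q [-0.08  0.48  2.23  3.35  0.63 -1.67] F [ 0.1 -9.5  0.4] w 0.0
```

Call:
apply_moves([
  [0,-0.001,0,0,0,0,0],
  [0,-0.002,0,0,0,0,0],
  [0,-0.003,0,0,0,0,0],
  [0,-0.003,0,0,0,0,0],
])

```text
time: 6.13
eef_pos: [554.2, -37.6, 51.1]
orientation: [2.61, -0.298, 1.509]
wrist_force: [-0.4, -5.0, 0.2]
grip_width: -0.1
grip_force: 2.1
```

```bash
python3 -c "
from h import *
here()"
```

```text
t 6.13 cab [-47.1 -23.9  51.1] z [ 0.867 -0.003 -0.499] x [ 0.499 -0.002  0.867] q [-0.08  0.48  2.23  3.36  0.63 -1.68] F [ 0.7 -5.   0.2] w -0.1
```

Call:
apply_moves([
  [0,-0.001,0,0,0,0,0],
  [0,-0.002,0,0,0,0,0],
  [0,-0.003,0,0,0,0,0],
  [0,-0.003,0,0,0,0,0],
])

```text
time: 6.47
eef_pos: [555.1, -33.6, 51.1]
orientation: [2.611, -0.293, 1.509]
wrist_force: [0.9, -0.4, -0.3]
grip_width: -0.1
grip_force: 0.3
```

```bash
python3 -c "
from h import *
here()"
```

```text
t 6.47 cab [-47.1 -19.8  51.1] z [ 0.867 -0.    -0.499] x [ 0.499 -0.     0.867] q [-0.07  0.48  2.23  3.38  0.62 -1.68] F [ 0.9 -0.2 -0.3] w -0.1
```

```bash
python3 -c "
from h import *
here()
f=grab_frame('wrist');cv2.imwrite('pics/w4.png',cv2.resize(f[180:340,140:400],None,fx=3,fy=3))"
```

```text
t 6.47 cab [-47.1 -19.8  51.1] z [ 0.867 -0.    -0.499] x [ 0.499 -0.     0.867] q [-0.07  0.48  2.23  3.38  0.62 -1.68] F [ 0.9 -0.2 -0.3] w -0.1
```

View pics/w4.png

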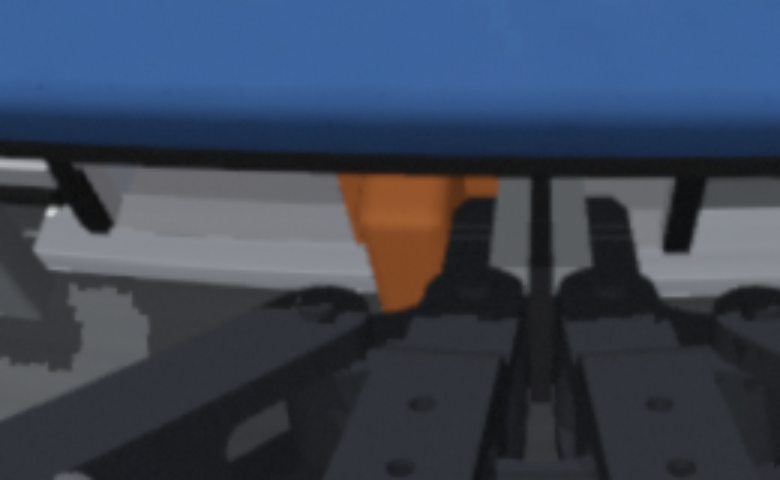

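The finger still bears on the orange tab (crop 340–500, 175–310) and has not slipped, so I push on to the stop.

Call:
apply_moves([
  [0,-0.001,0,0,0,0,0],
  [0,-0.002,0,0,0,0,0],
  [0,-0.002,0,0,0,0,0],
])

```text
time: 6.77
eef_pos: [555.5, -31.8, 51.1]
orientation: [2.611, -0.294, 1.509]
wrist_force: [0.5, -5.7, -0.1]
grip_width: -0.1
grip_force: 2.8
```

```bash
python3 -c "
from h import *
here()"
```

```text
t 6.77 cab [-47.1 -18.   51.1] z [ 0.867 -0.001 -0.499] x [ 0.499 -0.001  0.867] q [-0.06  0.48  2.23  3.38  0.62 -1.69] F [ 1.8 -5.5 -0.1] w -0.1
```

Call:
apply_moves([
  [0,-0.001,0,0,0,0,0],
  [0,-0.002,0,0,0,0,0],
  [0,-0.002,0,0,0,0,0],
])

```text
time: 7.02
eef_pos: [555.6, -31.1, 51.0]
orientation: [2.609, -0.299, 1.508]
wrist_force: [-3.4, -19.2, 0.7]
grip_width: -0.1
grip_force: 9.6
```

```bash
python3 -c "
from h import *
here()"
```

```text
t 7.02 cab [-47.2 -17.3  51. ] z [ 0.867 -0.004 -0.499] x [ 0.499 -0.003  0.867] q [-0.06  0.48  2.23  3.39  0.63 -1.69] F [  0.9 -19.4   0.7] w -0.1
```

That is the end stop. Now I back off sideways, withdraw, and check that the guard stays shut.

Call:
apply_moves([
  [0,0.006,0,0,0,0,0],
  [0,0.02,0,0,0,0,0],
  [0,0.02,0,0,0,0,0],
  [0,0.02,-0.04,0,0,0,0],
  [0,0.02,-0.08,0,0,0,0],
  [0,0.02,-0.08,0,0,0,0],
])

```text
time: 7.52
eef_pos: [480.0, -32.6, 92.8]
orientation: [2.611, -0.292, 1.51]
wrist_force: [1.1, -0.2, -0.9]
grip_width: 0.0
grip_force: 0.0
```

```bash
python3 -c "
from h import *
here()
s=read_state();f=grab_frame('wrist');cv2.imwrite('pics/w5.png',f)
hsv=cv2.cvtColor(f,cv2.COLOR_BGR2HSV);m=((hsv[...,0]>5)&(hsv[...,0]<17)&(hsv[...,1]>170)&(hsv[...,2]>60)).astype('uint8')
n,_,st,ce=cv2.connectedComponentsWithStats(m)
for i in range(1,n):
  if st[i,4]>60:print(st[i],ce[i])
for y in(-10,-7,-2,0):print(y,wproj(w(np.array([[-60,y-7,29],[-60,y+7,29],[-60,y-7,71],[-60,y+7,71.],[-34,y-7,60]])),s).round(0).tolist())
print(wproj(w(np.array([-30,144,82.])),s))
"
```

```text
t 7.52 cab [-120.6  -35.5   92.8] z [ 0.867  0.001 -0.499] x [0.499 0.    0.867] q [-0.08  0.25  2.42  3.36  0.58 -1.69] F [ 1.1  0.1 -0.9] w 0.0
[ 253  179   44   55 1726] [274.92062572 201.14947856]
-10 [[298.0, 235.0], [280.0, 235.0], [294.0, 198.0], [274.0, 198.0], [297.0, 184.0]]
-7 [[294.0, 235.0], [276.0, 235.0], [290.0, 198.0], [270.0, 198.0], [293.0, 184.0]]
-2 [[287.0, 235.0], [270.0, 234.0], [283.0, 198.0], [263.0, 198.0], [287.0, 184.0]]
0 [[285.0, 235.0], [268.0, 234.0], [280.0, 198.0], [260.0, 198.0], [284.0, 184.0]]
[[113.76523695 163.8808557 ]]
```

View pics/w5.png

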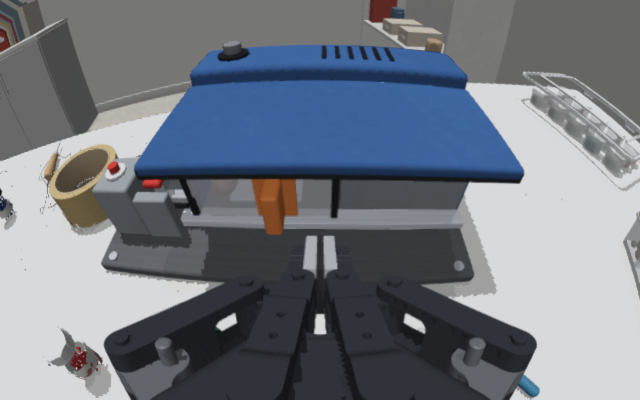

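The guard has stayed shut: the tab's front face spans (264–285) at the bottom, which matches y≈0. The red catch cap is down at (152,184), the pin is at (113,167) and the vial is standing. Next I go over to the rivet.

```bash
python3 -c "
from h import *
go((-130,20,220),57)"
```

```text
shift [ 0.1044 -0.0553 -0.0736] turn [-0.002 -0.907  0.001]
```

Call:
apply_moves([
  [0.05,-0.02,-0.04,0,-0.2,0,0],
  [0.104,-0.055,-0.074,0,-0.9,0,0],
  [0.104,-0.055,-0.074,0,-0.9,0,0],
  [0.104,-0.055,-0.074,0,-0.9,0,0],
  [0.104,-0.055,-0.074,0,-0.9,0,0],
  [0.104,-0.055,-0.074,0,-0.9,0,0],
  [0.104,-0.055,-0.074,0,-0.9,0,0],
  [0.104,-0.055,-0.074,0,-0.9,0,0],
  [0.104,-0.055,-0.074,0,-0.9,0,0],
  [0.104,-0.055,-0.074,0,-0.9,0,0],
  [0.104,-0.055,-0.074,0,-0.9,0,0],
  [0.104,-0.055,-0.074,0,-0.9,0,0],
])

```text
time: 8.57
eef_pos: [450.3, -34.5, 52.6]
orientation: [2.935, -0.313, 0.957]
wrist_force: [-0.3, 0.3, -0.2]
grip_width: 0.3
grip_force: 0.0
```

```bash
python3 -c "
from h import *
here();go((-30,144,130),90)"
```

```text
t 8.57 cab [-149.   -43.9   52.6] z [ 0.587  0.032 -0.809] x [0.809 0.    0.587] q [-0.15  0.19  2.33  4.18  0.01 -2.55] F [-0.4  0.3 -0.2] w 0.3
shift [ 0.1418 -0.1876  0.0133] turn [-0.059 -1.199  0.019]
```

```bash
cat >> k.py <<'E'
PRM=None
def fitp():
    D=[([-1.3416,.3005,1.5216,0,1.3207,-.0666],[160.2,-525.9,230.7]),([-.29,.47,2.26,3.03,.63,-1.52],[538.8,-108.2,51.7]),([-.08,.25,2.42,3.36,.58,-1.69],[480,-32.6,92.8]),([-.39,-.08,2.18,.12,.61,1.32],[421.2,-114,160.4])]
    x0=np.array([0,215,430,448,246,40,37])
    return least_squares(lambda p:np.concatenate([fk(q,p)[0]-x for q,x in D]+[.01*(p-x0)]),x0).x
def ik(X,t,yaw,q0,p):
    G=R.from_euler('z',yaw,degrees=True)*ori(t)
    f=lambda q:np.r_[(fk(q,p)[0]-w(np.array(X,float)))/100,((fk(q,p)[1]*O).inv()*G).as_rotvec()]
    k=least_squares(f,q0,bounds=([-3,-.79,.23,-1.04,0,-2.55],[3,2.21,2.52,4.18,3.07,2.55]));return k.cost,k.x
def goy(X,t,yaw):
    s=read_state();A=R.from_rotvec(s["orientation"]);G=R.from_euler('z',yaw,degrees=True)*ori(t)
    print("shift",(A.inv().apply(w(np.array(X,float))-s["eef_pos"])/1000).round(4),"turn",(np.degrees((A.inv()*G).as_rotvec())/30).round(3))
E
python3 - <<'E'
from k import *
p=fitp();q=read_state()["q"]
print(fk(q,p)[0]-read_state()["eef_pos"])
for yaw in(25,-25):
  q=np.clip(read_state()["q"],[-3,-.79,.23,-1,.01,-2.5],[3,2.2,2.5,4.1,3,2.5])
  for X,t in(((-140,-40,90),40),((-140,-30,130),45),((-140,-20,160),50),((-140,-10,180),57),((-130,20,210),65),((-80,80,200),80),((-30,144,130),90)):
    c,q=ik(X,t,yaw,q,p);print(yaw,X,t,round(c,4),q.round(2))
goy((-140,-40,90),40,25)
E
```

```text
[-1.17332069 -0.61394467 -0.35912236]
25 (-140, -40, 90) 40 0.0 [-0.39  0.16  2.39  1.92  0.48 -0.81]
25 (-140, -30, 130) 45 0.0 [-0.33  0.02  2.33  1.36  0.38 -0.17]
25 (-140, -20, 160) 50 0.0 [-0.27 -0.06  2.26  0.82  0.42  0.42]
25 (-140, -10, 180) 57 0.0 [-0.21 -0.07  2.17  0.43  0.55  0.84]
25 (-130, 20, 210) 65 0.0 [-0.09 -0.03  2.01  0.19  0.76  1.16]
25 (-80, 80, 200) 80 0.0 [0.05 0.24 1.68 0.03 1.05 1.4 ]
25 (-30, 144, 130) 90 0.0 [0.14 0.54 1.42 0.   1.18 1.5 ]
-25 (-140, -40, 90) 40 0.0107 [ 0.1   0.23  2.37  4.18  0.56 -2.05]
-25 (-140, -30, 130) 45 0.0346 [ 0.05  0.08  2.39  4.18  0.41 -2.12]
-25 (-140, -20, 160) 50 0.0687 [ 0.01 -0.02  2.39  4.18  0.27 -2.15]
-25 (-140, -10, 180) 57 0.1156 [-0.05 -0.09  2.37  4.18  0.1  -2.16]
-25 (-130, 20, 210) 65 0.1977 [-0.03 -0.11  2.32  4.18  0.   -2.1 ]
-25 (-80, 80, 200) 80 0.3137 [ 0.06  0.06  2.17  4.18  0.   -1.94]
-25 (-30, 144, 130) 90 0.3394 [ 0.14  0.33  2.    4.18  0.   -1.81]
shift [ 0.0293 -0.0047 -0.0248] turn [ 0.51   0.45  -0.618]
```

Call:
apply_moves([
  [0.029,-0.005,-0.025,0.51,0.45,-0.62,0],
  [0.029,-0.005,-0.025,0.51,0.45,-0.62,0],
  [0.029,-0.005,-0.025,0.51,0.45,-0.62,0],
  [0.029,-0.005,-0.025,0.51,0.45,-0.62,0],
  [0.029,-0.005,-0.025,0.51,0.45,-0.62,0],
  [0.029,-0.005,-0.025,0.51,0.45,-0.62,0],
  [0.029,-0.005,-0.025,0.51,0.45,-0.62,0],
  [0.029,-0.005,-0.025,0.51,0.45,-0.62,0],
  [0.029,-0.005,-0.025,0.51,0.45,-0.62,0],
  [0.029,-0.005,-0.025,0.51,0.45,-0.62,0],
  [0.029,-0.005,-0.025,0.51,0.45,-0.62,0],
  [0.029,-0.005,-0.025,0.51,0.45,-0.62,0],
])

```text
time: 9.57
eef_pos: [462.9, -34.2, 92.8]
orientation: [-2.784, -0.269, -1.31]
wrist_force: [0.8, 0.0, -0.0]
grip_width: 0.1
grip_force: 0.0
```

```bash
python3 -c "
from k import *
here();goy((-140,-25,145),48,25);goy((-140,-10,180),57,25)"
```

```text
t 9.57 cab [-136.9  -40.8   92.8] z [ 0.714  0.287 -0.639] x [0.58  0.269 0.769] q [-0.36  0.15  2.39  2.03  0.44 -0.88] F [ 0.8  0.2 -0. ] w 0.1
shift [ 0.0426 -0.0144 -0.031 ] turn [ 0.079 -0.275 -0.007]
shift [ 0.0735 -0.0272 -0.0491] turn [ 0.079 -0.574 -0.014]
```

Call:
apply_moves([
  [0.02,-0.007,-0.015,0.08,-0.12,0,0],
  [0.043,-0.014,-0.031,0.08,-0.27,0,0],
  [0.043,-0.014,-0.031,0.08,-0.27,0,0],
  [0.043,-0.014,-0.031,0.08,-0.27,0,0],
  [0.058,-0.02,-0.04,0.08,-0.42,-0.01,0],
  [0.058,-0.02,-0.04,0.08,-0.42,-0.01,0],
  [0.073,-0.027,-0.049,0.08,-0.57,-0.01,0],
  [0.073,-0.027,-0.049,0.08,-0.57,-0.01,0],
  [0.073,-0.027,-0.049,0.08,-0.57,-0.01,0],
  [0.073,-0.027,-0.049,0.08,-0.57,-0.01,0],
  [0.073,-0.027,-0.049,0.08,-0.57,-0.01,0],
])

```text
time: 10.48
eef_pos: [467.9, -4.1, 181.6]
orientation: [-2.94, -0.309, -0.879]
wrist_force: [-0.3, -0.2, -0.3]
grip_width: 0.3
grip_force: 0.0
```

```bash
python3 -c "
from k import *
here();goy((-120,40,200),68,25);goy((-60,144,150),86,25)"
```

```text
t 10.48 cab [-138.7  -10.4  181.6] z [ 0.499  0.228 -0.836] x [0.759 0.351 0.549] q [-0.2  -0.08  2.17  0.43  0.55  0.85] F [-0.3 -0.3 -0.3] w 0.3
shift [ 0.042  -0.0379  0.0054] turn [ 0.007 -0.376 -0.005]
shift [ 0.0966 -0.1073  0.1009] turn [ 0.007 -0.976 -0.006]
```

Call:
apply_moves([
  [0.042,-0.038,0.005,0.01,-0.38,0,0],
  [0.042,-0.038,0.005,0.01,-0.38,0,0],
  [0.097,-0.107,0.1,0.01,-0.97,-0.01,0],
  [0.097,-0.107,0.1,0.01,-0.97,-0.01,0],
  [0.097,-0.107,0.1,0.01,-0.97,-0.01,0],
  [0.097,-0.107,0.1,0.01,-0.97,-0.01,0],
  [0.097,-0.107,0.1,0.01,-0.97,-0.01,0],
  [0.097,-0.107,0.1,0.01,-0.97,-0.01,0],
  [0.097,-0.107,0.1,0.01,-0.97,-0.01,0],
])

```text
time: 11.23
eef_pos: [577.1, 128.1, 149.0]
orientation: [-3.109, -0.336, -0.109]
wrist_force: [0.1, -0.7, 0.4]
grip_width: -0.0
grip_force: 0.0
```

```bash
python3 -c "
from k import *
here();goy((-30,144,110),90,25)
s=read_state();f=grab_frame('wrist');cv2.imwrite('pics/w6.png',f)
print(wproj(w(np.array([[-30,144,82.5],[-30,104,67]])),s).round(1))
hsv=cv2.cvtColor(f,cv2.COLOR_BGR2HSV);m=(((hsv[...,0]<6)|(hsv[...,0]>174))&(hsv[...,1]>170)&(hsv[...,2]>60)).astype('uint8')
n,_,st,ce=cv2.connectedComponentsWithStats(m)
for i in range(1,n):
  if st[i,4]>40:print(st[i],ce[i])"
```

```text
t 11.23 cab [-61.5 142.7 149. ] z [ 0.062  0.034 -0.997] x [0.903 0.423 0.071] q [0.15 0.43 1.54 0.01 1.1  1.5 ] F [ 0.3 -0.7  0.4] w -0.0
shift [0.0262 0.0124 0.0408] turn [-0.009 -0.135  0.004]
[[338.6 178.7]
 [384.3 198.2]]
[366 181  28  30 162] [378.9382716  196.87037037]
```

View pics/w6.png

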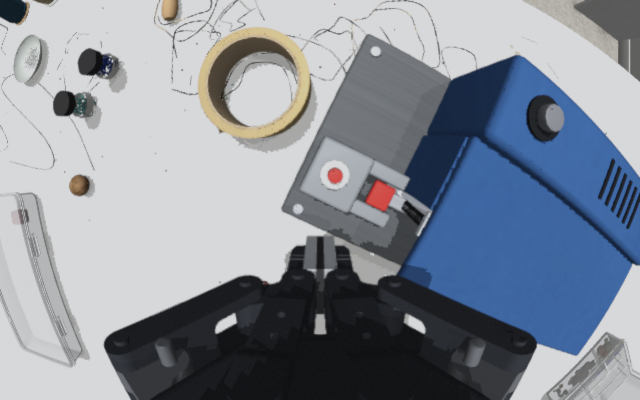

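The pin is at (335,176), about 3 px off the prediction, and the red catch cap is down at (381,194). I go over the pin with that small correction and then press down.

Call:
apply_moves([
  [0.028,0.01,0.03,0,-0.135,0,0],
  [0.028,0.01,0.041,0,-0.135,0,0],
  [0.028,0.01,0.041,0,-0.135,0,0],
  [0.028,0.01,0.041,0,-0.135,0,0],
])

```text
time: 11.62
eef_pos: [609.5, 124.8, 110.2]
orientation: [-3.12, -0.336, 0.001]
wrist_force: [0.2, -0.5, 0.4]
grip_width: 0.1
grip_force: 0.0
```

```bash
python3 -c "
from k import *
here()"
```

```text
t 11.62 cab [-29.1 146.7 110.2] z [-0.002  0.004 -1.   ] x [ 0.906  0.424 -0.   ] q [0.14 0.57 1.42 0.   1.14 1.5 ] F [ 0.3 -0.5  0.4] w 0.1
```

Call:
apply_moves([
  [0,0,0.012,0,0,0,0],
  [0,0,0.022,0,0,0,0],
  [0,0,0.025,0,0,0,0],
  [0,0,0.0265,0,0,0,0],
  [0,0,0.028,0,0,0,0],
  [0,0,0.0295,0,0,0,0],
  [0,0,0.031,0,0,0,0],
  [0,0,0.032,0,0,0,0],
  [0,0,0.033,0,0,0,0],
  [0,0,0.033,0,0,0,0],
])

```text
time: 12.45
eef_pos: [609.9, 125.6, 77.1]
orientation: [-3.12, -0.337, 0.001]
wrist_force: [-2.7, -0.3, 2.4]
grip_width: 0.3
grip_force: 1.5
```

Call:
apply_moves([
  [0,0,0.001,0,0,0,0],
  [0,0,0.002,0,0,0,0],
  [0,0,0.003,0,0,0,0],
  [0,0,0.003,0,0,0,0],
])

```text
time: 12.78
eef_pos: [610.0, 125.6, 75.4]
orientation: [-3.12, -0.337, 0.0]
wrist_force: [-8.5, -2.0, 17.2]
grip_width: 0.2
grip_force: 8.1
```

The pin is at its end stop: 17 N with the tip at z=75.4. I lift off and look.

Call:
apply_moves([
  [0,0,0.003,0,0,0,0],
  [0,0,0.003,0,0,0,0],
  [0,0,-0.02,0,0,0,0],
  [0,0,-0.05,0,0,0,0],
  [-0.05,0,-0.09,0,0,0,0],
  [-0.05,0,-0.11,0,0,0,0],
  [-0.05,0,-0.11,0,0,0,0],
  [-0.05,0,-0.11,0,0,0,0],
])

```text
time: 13.45
eef_pos: [561.5, 114.6, 186.0]
orientation: [-3.12, -0.337, -0.005]
wrist_force: [-0.3, -0.5, 0.4]
grip_width: -0.1
grip_force: 0.0
```

```bash
python3 -c "
from k import *
here()
s=read_state();f=grab_frame('wrist')
print(wproj(w(np.array([[-30,144,76.],[-30,144,82.5]])),s).round(1))
a=cv2.resize(f[100:270,240:460],None,fx=2.6,fy=2.6,interpolation=cv2.INTER_CUBIC)
g=grab_frame('scene');b=cv2.resize(g[150:270,220:350],(572,442),interpolation=cv2.INTER_CUBIC)
c=np.hstack([cv2.resize(a,(400,309)),cv2.resize(b,(400,309))]);cv2.imwrite('pics/w7.png',c)"
```

```text
t 13.45 cab [-73.6 126.1 186. ] z [ 0.002  0.004 -1.   ] x [0.905 0.424 0.004] q [0.14 0.39 1.51 0.   1.24 1.49] F [-0.2 -0.6  0.4] w -0.1
[[323.7 141. ]
 [323.8 141.7]]
```

View pics/w7.png

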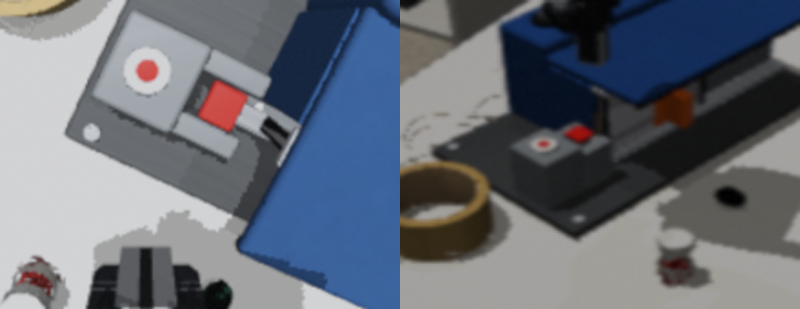

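The pin now shows as a flat red dot in the flange at (147,70). The catch is down with the tongue in it, the guard tab is at its shut position, and the bystanders have not moved.

```bash
python3 -c "
from bench import *
print(hand_in())"
```

```text
the job is handed in; nothing more can be done
None
```

The guard is shut and, as far as the pictures show, held by its catch, and the rivet pin is pushed flush. The things round the cabinet are where they were, the arm is clear, and I handed the job in at about 13.5 s; no verdict came back.

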